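Flip the drip board over the boot tray's spine

ROBOT

A 7-joint arm with a two-finger parallel gripper is mounted at the origin on the work surface. World frame = base frame: x ahead of the robot, y to its left, z up, the work surface at z = 0. Lengths are in m, angles in rad, forces in N, time in s.
With the tool pointing down it reaches from about 0.425 to 1.025 m from the base axis. Payload 3.6 kg.
Tool frame: the origin (TCP) lies midway between the tips of the shut fingers; the grasp point (between the pads) lies 19 mm behind it; x points along the fingers, y is the direction in which the jaws open and shut, and the axes are right-handed (so a half turn about x gives the same grasp; the last joint's range is limited). The gripper opens to 85 mm and grips with 20 to 120 N. Pads are 22 mm wide; open, the fingers measure 114 mm over their backs; the gripper's body (76 mm by 85 mm) begins 54 mm behind the grasp point. The pads swing forward as they close: fully open they stand 13 mm farther back than shut.
Start: joints at [-0.093, 0.591, 0.048, 1.609, -0.033, 0.943, -0.034], TCP at [0.725, 0, 0.231] pointing down, gripper open.
Joint ranges: [-2.69, 2.69], [-0.47, 2.24], [-1.27, 1.36], [0.19, 2.51], [-1.53, 4.68], [0.08, 2.07], [-3.09, 3.09]. Speed limits (rad/s): [2.57, 2.57, 3.14, 3.14, 3.14, 3.14, 3.14].

INTERFACE

Orientations are given as a unit quaternion [x, y, z, w].
In Python, from rig import r gives the robot as it stands.
- The arm moves only by the shell command python3 -m crank 'ROWS'. ROWS is JSON, a list of rows, each an object with "grip": the closure, from -1 (fully open) to 1 (shut), so that 0 is half open; "delta_pos": the shift along the world's x, y, z scaled (see below), a list of three; "yaw": the turn about the world's z scaled (see below). A call has 1 to 8 rows; each row shifts and turns the commanded pose from where the row before left it; what a row does not reach is not made up. The controller multiplies each number of a shift by 0.025 m and each number of a turn by 30 degrees. A row lasts 1/10 s, in which the tool goes at most 50 mm and 8.59 degrees, less where a joint would pass 70% of its speed; a pose out of reach is approached as far as the arm can. A call with a number of a shift or a turn outside -1 to 1 is refused whole. A call with a gripper value outside its range is refused whole. The fingers move at their own pace and stop on an object; the grip force is fixed at half the most. Time passes only in rows, so rows that do not move let the fingers close. It gives the time, the measured TCP pose, the force and the opening at its end, in the units of the state.
- r.read_state(): the state, without advancing time (a new reading comes with each control period).
- r.capture(name): name is "scene" or "side" or "wrist"; returns the picture (384x512x3 uint8, red, green, blue); there is no depth.
- r.camera_params(name): a dict with "vertical_fov" (degrees; the focal length in pixels is half the picture's height over the tangent of half this angle, whatever the lens; pixels are square), "cx", "cy" (the principal point, pixels), "origin" and "rotation" of the camera in the world. Camera axes: x right, y down, z forward; pixel columns grow to the right and rows downward; lengths in m; the calibration is good to about 2 mm. A picture is of the moment at which its call begins: read the wrist's pose just before it. camera_params takes no time and is no camera call; for the wrist camera it gives the pose at the moment of the call.
- r.sign_off(): hands the job in, once; it reports no verdict.
Trained networks look in the newest picture that a camera, given by its name, has taken for a name from the list of things; names that differ only in an ending like _2 or _b are one class to them, and where a whole thing is asked for, a point or a joint stands for the part that bears it (a point fixed in the world has none). Each returns a list of dicts, best first, with "conf" (0 to 1); they miss things now and then, are a little off and sometimes report something else, mostly with a low value. They report only what shows in the picture. A call takes as long as a camera call.
- r.outline_of(camera, name): "mask" (384x512 bool, what is visible of it).
- r.landmark_of(camera, name): "position" ([x, y, z] in m, in world coordinates, good to about 4 mm: a listed point, or the origin of a listed thing).
The state is a dict: "time": time; "q": joint angles; "joint_vel": joint speeds; "effort": joint torques, N m; "position": TCP position; "tcp_rot": TCP orientation; "ft_force": force on the tool from outside, world axes, zero at the start; "wrist_torque": the same for the moment, N m; "finger_gap": finger opening in m.
Only numpy, scipy, OpenCV 4.12 (cv2) and the standard library are available. Lean on these libraries where they do the work, as an engineer would, in place of code of your own. Each camera call takes 0.05 s, during which the arm holds its last target.

TASK

Open up the covered well of the black boot tray for wet boots: push the slatted pine drip board up by its lip, over the spine in the middle of the tray, and press it down until it lies flat over the other well. Only push it with the fingers, never take its lip or its slats between them, and leave the bowl, jar, scraper and shoehorn where they are.

Things in the scene. Friction and masses are not known exactly. Their poses are not given: they have to be found in the camera images.
- boot_tray: Black rubber boot tray, fixed to the bench, 250 mm along its x, 310 mm along its y, rim 60 mm high, with two open wells, one on its +y and one on its -y side, parted by a wall along its x axis. Origin: centre of the underside; z up.
- spine_mid (a point): Middle of the steel hinge rod (the spine), 65 mm above the bench, over the tray's centre. Axes as the tray's: the rod runs along x; the board starts on the +y side and must end on the -y side.
- drip_board (a joint): Angle of the drip board about the spine, rad: 0 = flat over the +y well (found there, or ajar up to 0.25), 1.57 = upright, 3.14 = flat over the -y well (end stop). The hinge is stiff (0.18 N m of friction): the board stays at whatever angle it is left and has to be pushed all the way.
- lip_mid (a point): Centre of the pine lip on the board's free edge: 160 mm long (x), 12 thick (y), 40 high (z), standing on the board's upper face at angle 0; its outer (+y) face is flush with the free edge, 135 mm from the spine. Axes turn with the board. Push the outer face near its top towards the spine to tip the board up. At the end the lip hangs in the -y well.
- board_mid (a point): Centre of the slatted pine board: 10 mm thick, 220 mm along the spine, free edge 135 mm from the spine axis, about 0.14 kg, slat gaps 6 mm; this point is at half thickness (level with the axis), 71.5 mm from it. Axes turn with the board: x along the spine, y to the free edge, z up at angle 0. Flat, it lies on the rim; raised 30 degrees, a finger fits under its edge.
- key_bowl: Steel key bowl, round, 116 mm across, 42 mm high, loose, beside the tray. Origin: centre of the underside. Leave alone.
- hook_jar: Open glass jar with steel hooks in it, 72 mm across, 95 mm high, loose, beside the tray. Origin: centre of the underside. Leave alone.
- ice_scraper: Plastic ice scraper lying on the bench, 208 mm long (from -110 mm to +98 mm along its x), blade 100 mm wide at +x, 18 mm high, loose. Origin: underside. Leave alone.
- shoehorn: Wooden shoehorn lying on the bench beyond the tray, 200 mm long (x from -100 to +100 mm), 42 mm wide, 12 mm high, loose. Origin: centre of the underside. Leave alone.

How it is judged:
By the outcome, as a careful person would: the job done as asked, in the order asked, and still so for the second after the job is handed in, with the robot touching nothing.
It also fails if it takes over 45 s, if anything falls off the work surface, if the arm or the gripper's body presses on something with over 40 N, if the wrist force passes 120 N, or if a joint passes its speed limit or range.

## Working session

There is one attempt and no reset: what is moved stays moved. The work goes in short steps, Python scripts to look and compute and a shell command to move; the robot and the scene stay as the last step left them, time stands still between calls to the robot, and variables do not carry over. Pictures are saved under pics/ and viewed, and the job is handed in when it is done.

```bash
mkdir -p pics; ls
cat > h.py <<'E'
import cv2,numpy as np
from rig import r
def snap(cam,fn):
    im=r.capture(cam); cv2.imwrite('pics/'+fn,cv2.cvtColor(im,cv2.COLOR_RGB2BGR)); return im
E
python3 - <<'E'
from h import *
for c in ['scene','side']:
    snap(c,c+'0.png')
    for n in ['boot_tray','spine_mid','lip_mid','board_mid','key_bowl','hook_jar','ice_scraper','shoehorn']:
        try:
            print(c,n,[(np.round(d['position'],3),round(d['conf'],2)) for d in r.landmark_of(c,n)[:2]])
        except Exception as e: print(n,e)
s=r.read_state();print(s)
E
```

```text
pics
scene boot_tray [(array([ 0.411, -0.35 , -0.002]), 0.75), (array([ 0.558, -0.082, -0.005]), 0.58)]
scene spine_mid [(array([ 0.555, -0.08 ,  0.066]), 0.79), (array([ 0.558, -0.08 ,  0.   ]), 0.36)]
scene lip_mid [(array([0.594, 0.184, 0.   ]), 0.28)]
scene board_mid [(array([ 0.561, -0.007,  0.069]), 0.82)]
scene key_bowl [(array([ 0.641, -0.362,  0.001]), 0.74)]
scene hook_jar [(array([ 0.594,  0.18 , -0.001]), 0.58), (array([ 0.409, -0.35 ,  0.   ]), 0.39)]
scene ice_scraper [(array([ 0.41 , -0.352, -0.001]), 0.82)]
scene shoehorn [(array([ 0.776, -0.056,  0.003]), 0.75), (array([ 0.599,  0.181, -0.001]), 0.43)]
side boot_tray [(array([ 0.558, -0.081, -0.002]), 0.9), (array([0.595, 0.18 , 0.002]), 0.63)]
side spine_mid [(array([ 0.557, -0.082,  0.063]), 0.56)]
side lip_mid [(array([0.568, 0.044, 0.096]), 0.72)]
side board_mid [(array([ 0.563, -0.01 ,  0.07 ]), 0.69)]
side key_bowl [(array([ 0.638, -0.356,  0.002]), 0.88)]
side hook_jar [(array([0.596, 0.182, 0.   ]), 0.78)]
side ice_scraper [(array([ 0.416, -0.349,  0.   ]), 0.83)]
side shoehorn [(array([ 0.773, -0.056, -0.002]), 0.68)]
{'time': 0.9, 'q': array([-0.09351093,  0.59118198,  0.04841113,  1.60846179, -0.03330335,
        0.94268928, -0.0337208 ]), 'joint_vel': array([ 0.00011817, -0.00048839, -0.00085887,  0.00143814,  0.00049291,
       -0.00056472, -0.0010338 ]), 'effort': array([-2.54236670e-05, -5.48627579e+01,  1.54627416e+00, -1.98539919e+01,
        9.40027385e-03,  1.32430599e-03,  1.09480288e-05]), 'position': array([7.25030019e-01, 6.70610515e-06, 2.31330103e-01]), 'tcp_rot': array([ 0.50000719,  0.49998012, -0.49998632,  0.50002637]), 'ft_force': array([ 0.55447046, -0.03866626, -0.40567276]), 'wrist_torque': array([-0.01774615,  0.00399216,  0.05684665]), 'finger_gap': 0.08554605305185123}
```

View pics/scene0.png

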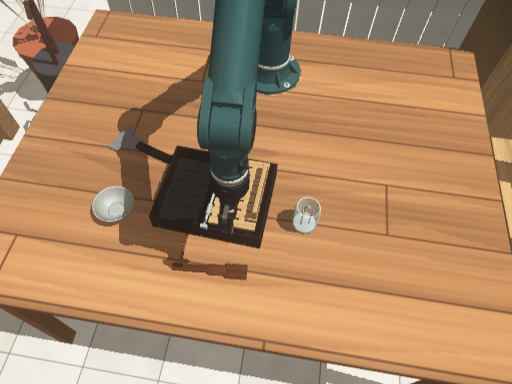

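View pics/side0.png

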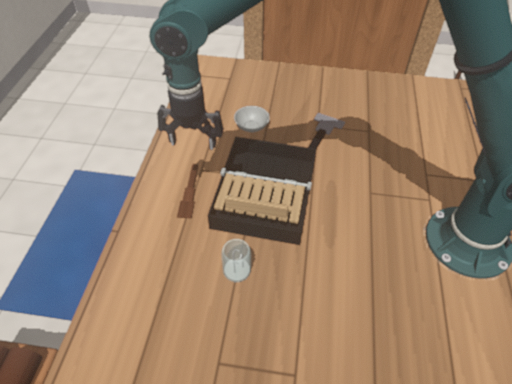

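Run:
```python
from h import *
im=cv2.imread('pics/side0.png'); cv2.imwrite('pics/crop0.png',cv2.resize(im[125:250,195:330],None,fx=5,fy=4.8))
c=r.camera_params('side');f=192/np.tan(np.radians(c['vertical_fov']/2));R=np.array(c['rotation']);o=np.array(c['origin'])
print(c)
def up(u,v,z):
    d=R@np.array([(u-c['cx'])/f,(v-c['cy'])/f,1]); return np.round(o+d*(z-o[2])/d[2],4)
print(up(222,172,.065),up(310,186,.065))
for z in (.09,.11): print(up(226,203,z),up(288,212,z))
```

```text
{'vertical_fov': 47.8491385383401, 'cx': 257.9953283221446, 'cy': 192.854765260356, 'origin': array([0.47225813, 0.71666385, 0.96469551]), 'rotation': array([-0.07088762,  0.93763102, -0.33975807,  0.01968427])}Traceback (most recent call last):
  File "<stdin>", line 7, in <module>
  File "<stdin>", line 6, in up
ValueError: matmul: Input operand 1 has a mismatch in its core dimension 0, with gufunc signature (n?,k),(k,m?)->(n?,m?) (size 3 is different from 4)
```

View pics/crop0.png

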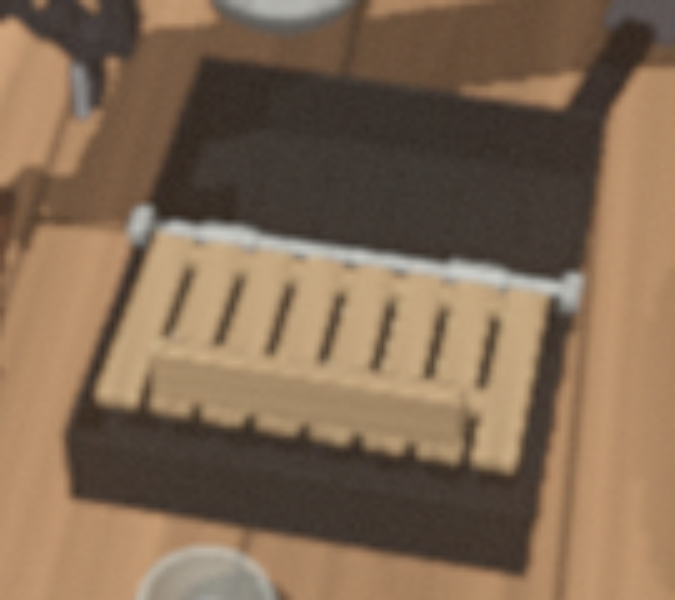

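```bash
python3 -m crank '[{"grip":1,"delta_pos":[-0.7,0.8,0],"yaw":-0.08},{"grip":1,"delta_pos":[-1,1,0],"yaw":-0.08},{"grip":1,"delta_pos":[-1,1,0],"yaw":0},{"grip":1,"delta_pos":[-1,0.6,0],"yaw":0},{"grip":1,"delta_pos":[-1,0.2,0],"yaw":0},{"grip":1,"delta_pos":[-1,0,0],"yaw":0},{"grip":1,"delta_pos":[-0.5,0,-1],"yaw":0},{"grip":1,"delta_pos":[0,0,-1],"yaw":0}]'
```

```text
time: 1.7
position: [0.5685, 0.0904, 0.1819]
tcp_rot: [0.521, 0.479, -0.52, 0.479]
ft_force: [1.0, 0.2, -0.2]
finger_gap: 0.0001
```

Run:
```python
from h import *
from scipy.spatial.transform import Rotation as Ro
c=r.camera_params('side');f=192/np.tan(np.radians(c['vertical_fov']/2));R=Ro.from_quat(c['rotation']).as_matrix();o=np.array(c['origin'])
def up(u,v,z):
    u=195+u/5;v=125+v/4.8
    d=R@np.array([(u-c['cx'])/f,(v-c['cy'])/f,1]); return o+d*(z-o[2])/d[2]
a,b=up(142,222,.065),up(572,287,.065);print(a,b,(a+b)/2,np.degrees(np.arctan2(*(a-b)[1::-1])))
for q in ((95,400),(515,465)): print([np.round(up(*q,z),3) for z in (.06,.08,.1)])
snap('side','side1.png')
for n in ('lip_mid','board_mid'):print([(np.round(d['position'],3),d['conf']) for d in r.landmark_of('side',n)[:1]])
```

```text
[ 0.6798518  -0.08936087  0.065     ] [ 0.43629338 -0.07671588  0.065     ] [ 0.55807259 -0.08303838  0.065     ] -2.971997222119249
[array([0.679, 0.04 , 0.06 ]), array([0.675, 0.055, 0.08 ]), array([0.67, 0.07, 0.1 ])]
[array([0.456, 0.05 , 0.06 ]), array([0.457, 0.065, 0.08 ]), array([0.457, 0.08 , 0.1  ])]
[(array([0.566, 0.045, 0.097]), 0.59)]
[(array([ 0.565, -0.009,  0.07 ]), 0.96)]
```

View pics/side1.png

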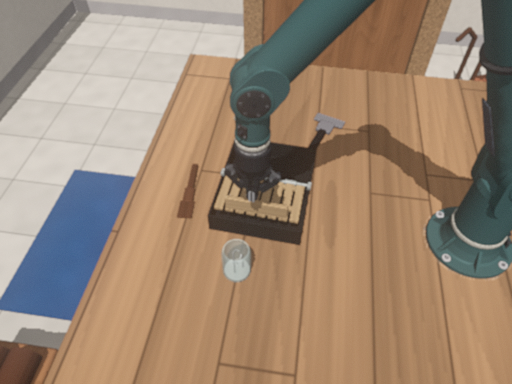

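The picture shows the shut fingers above the lip, centred along it (about pixel 255,195), and the jar clear at (236,258). I'll go down outside the lip.

```bash
python3 -m crank '[{"grip":1,"delta_pos":[0,0,-1],"yaw":0},{"grip":1,"delta_pos":[0,0,-1],"yaw":0},{"grip":1,"delta_pos":[0,0,-1],"yaw":0},{"grip":1,"delta_pos":[0,0,-0.15],"yaw":0},{"grip":1,"delta_pos":[0,-0.3,0],"yaw":0},{"grip":1,"delta_pos":[0,-0.3,0],"yaw":0},{"grip":1,"delta_pos":[0,-0.3,0],"yaw":0}]'
python3 - <<'E'
from h import *
snap('side','side2.png');snap('wrist','w2.png');print(r.read_state()['position'],r.read_state()['ft_force'])
E
```

```text
time: 2.55
position: [0.5713, 0.0665, 0.1041]
tcp_rot: [0.521, 0.478, -0.52, 0.479]
ft_force: [-0.5, 1.1, -0.1]
finger_gap: 0.0003
[0.57077383 0.06517515 0.10374091] [ 0.21884851  0.88629947 -0.07061201]
```

View pics/side2.png

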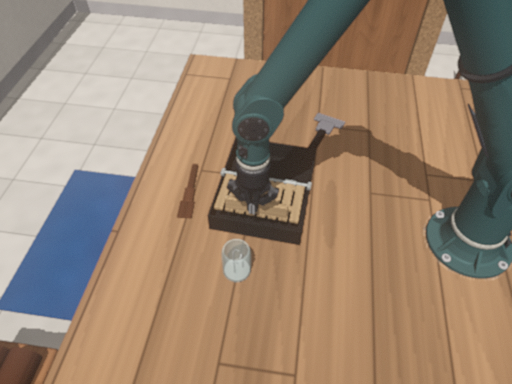

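View pics/w2.png

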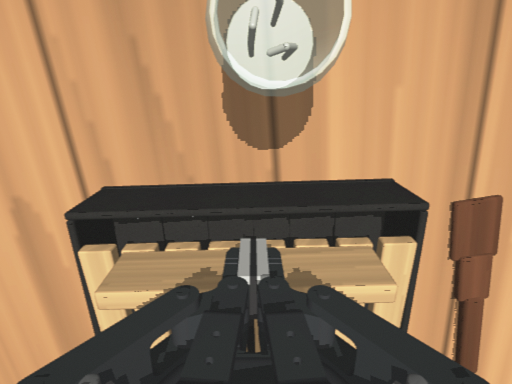

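Wrist view: shut fingertips (250,245) stand outside the lip, with the lip's face behind them and the jar well away. Starting the push along the arc.

```bash
python3 -m crank '[{"grip":1,"delta_pos":[0,-0.15,0.05],"yaw":0},{"grip":1,"delta_pos":[0,-0.1,0.15],"yaw":0},{"grip":1,"delta_pos":[0,-0.1,0.18],"yaw":0},{"grip":1,"delta_pos":[0,-0.1,0.2],"yaw":0},{"grip":1,"delta_pos":[0,-0.1,0.2],"yaw":0},{"grip":1,"delta_pos":[0,-0.1,0.2],"yaw":0},{"grip":1,"delta_pos":[-0.03,-0.12,0.2],"yaw":0},{"grip":1,"delta_pos":[-0.03,-0.12,0.2],"yaw":0}]'
python3 - <<'E'
from h import *
snap('side','side3.png');print(r.read_state()['position'],r.read_state()['ft_force'])
for n in ('lip_mid','board_mid'):print([(np.round(d['position'],3),d['conf']) for d in r.landmark_of('side',n)[:1]])
im=cv2.imread('pics/side3.png'); cv2.imwrite('pics/crop3.png',cv2.resize(im[125:250,195:330],None,fx=5,fy=4.8))
E
```

```text
time: 3.45
position: [0.569, 0.0469, 0.1379]
tcp_rot: [0.521, 0.479, -0.519, 0.479]
ft_force: [0.1, 4.9, 0.1]
finger_gap: -0.0001
[0.56904218 0.04628787 0.13863341] [-1.87199379  5.72083187  3.47894604]
[(array([0.568, 0.035, 0.128]), 0.62)]
[(array([ 0.564, -0.014,  0.085]), 0.67)]
```

View pics/crop3.png

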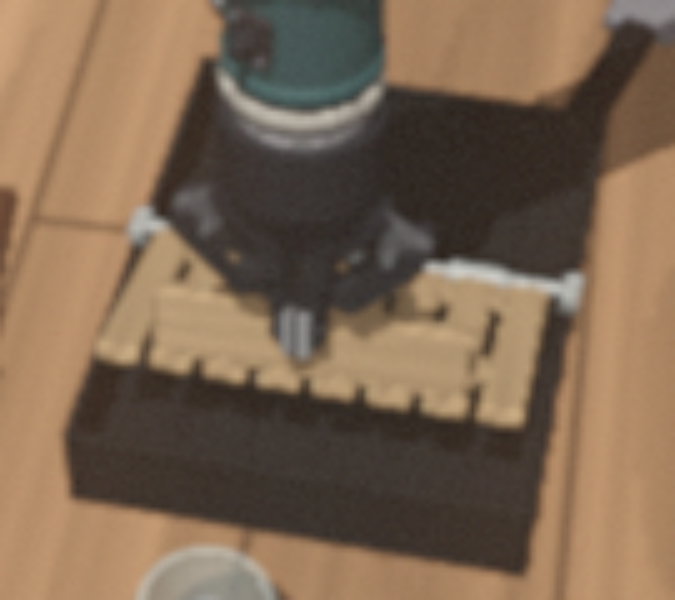

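The board is rising (about 17°, lip tip at crop (295,345), contact force about 6 N). I'll keep going.

```bash
python3 -m crank '[{"grip":1,"delta_pos":[0,-0.14,0.17],"yaw":0},{"grip":1,"delta_pos":[0,-0.14,0.17],"yaw":0},{"grip":1,"delta_pos":[0,-0.14,0.17],"yaw":0},{"grip":1,"delta_pos":[0,-0.16,0.17],"yaw":0},{"grip":1,"delta_pos":[0,-0.16,0.16],"yaw":0},{"grip":1,"delta_pos":[0,-0.16,0.16],"yaw":0},{"grip":1,"delta_pos":[-0.03,-0.17,0.15],"yaw":0},{"grip":1,"delta_pos":[-0.03,-0.17,0.15],"yaw":0}]'
python3 -m crank '[{"grip":1,"delta_pos":[0,-0.18,0.13],"yaw":0},{"grip":1,"delta_pos":[0,-0.18,0.13],"yaw":0},{"grip":1,"delta_pos":[0,-0.18,0.12],"yaw":0},{"grip":1,"delta_pos":[0,-0.18,0.12],"yaw":0}]'
python3 - <<'E'
from h import *
snap('side','side4.png');print(r.read_state()['position'],r.read_state()['ft_force'])
for n in ('lip_mid','board_mid'):print([(np.round(d['position'],3),d['conf']) for d in r.landmark_of('side',n)[:1]])
im=cv2.imread('pics/side4.png'); cv2.imwrite('pics/crop4.png',cv2.resize(im[125:250,195:330],None,fx=5,fy=4.8))
E
```

```text
time: 4.4
position: [0.5673, 0.0172, 0.1709]
tcp_rot: [0.521, 0.48, -0.519, 0.478]
ft_force: [-0.2, 7.0, 4.8]
finger_gap: 0.0002
time: 4.8
position: [0.5663, -0.0009, 0.1835]
tcp_rot: [0.521, 0.48, -0.52, 0.478]
ft_force: [-3.1, 7.4, 8.0]
finger_gap: -0.0001
[ 0.56630544 -0.00193705  0.18399313] [-4.99317831  8.33615349 10.31861207]
[(array([ 0.566, -0.009,  0.173]), 0.61)]
[(array([ 0.562, -0.03 ,  0.114]), 0.68)]
```

View pics/crop4.png

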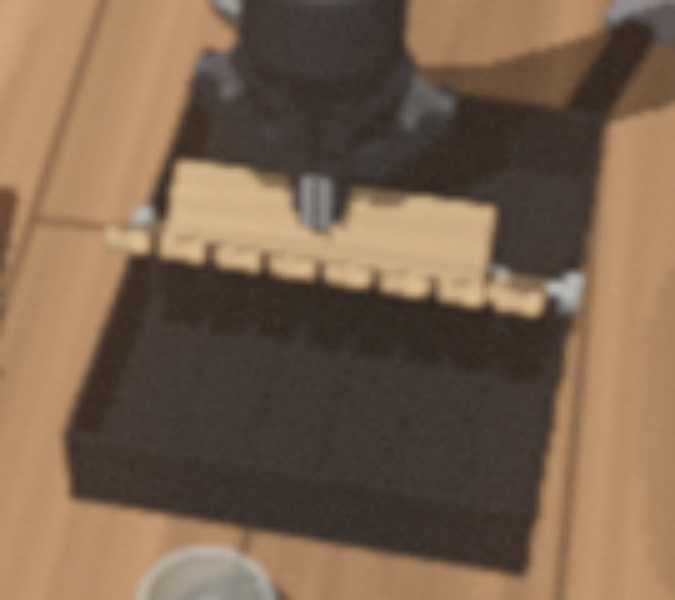

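The board now stands at about 43–45°, with the fingertip still on the lip (crop 317,215). I'll back off and go in under the free edge.

```bash
python3 -m crank '[{"grip":1,"delta_pos":[0,0.4,0.2],"yaw":0},{"grip":1,"delta_pos":[0,0.8,0.1],"yaw":0},{"grip":1,"delta_pos":[0,0.8,0],"yaw":0},{"grip":1,"delta_pos":[0,0.5,0],"yaw":0},{"grip":1,"delta_pos":[0,0,-0.8],"yaw":0},{"grip":1,"delta_pos":[0,0,-0.8],"yaw":0},{"grip":1,"delta_pos":[0,-0.2,0],"yaw":0},{"grip":1,"delta_pos":[0,-0.2,0],"yaw":0}]'
python3 - <<'E'
from h import *
snap('side','side5.png');print(r.read_state()['position'],r.read_state()['ft_force'])
for n in ('lip_mid','board_mid'):print([(np.round(d['position'],3),d['conf']) for d in r.landmark_of('side',n)[:1]])
im=cv2.imread('pics/side5.png'); cv2.imwrite('pics/crop5.png',cv2.resize(im[125:250,195:330],None,fx=5,fy=4.8))
E
```

```text
time: 5.75
position: [0.5669, 0.0476, 0.1495]
tcp_rot: [-0.52, -0.478, 0.521, -0.479]
ft_force: [0.1, 0.3, 1.6]
finger_gap: 0.0003
[0.56743453 0.04623768 0.15010009] [-0.25283416  0.28308994  0.03381501]
[(array([ 0.564, -0.01 ,  0.17 ]), 0.78)]
[]
```

View pics/crop5.png

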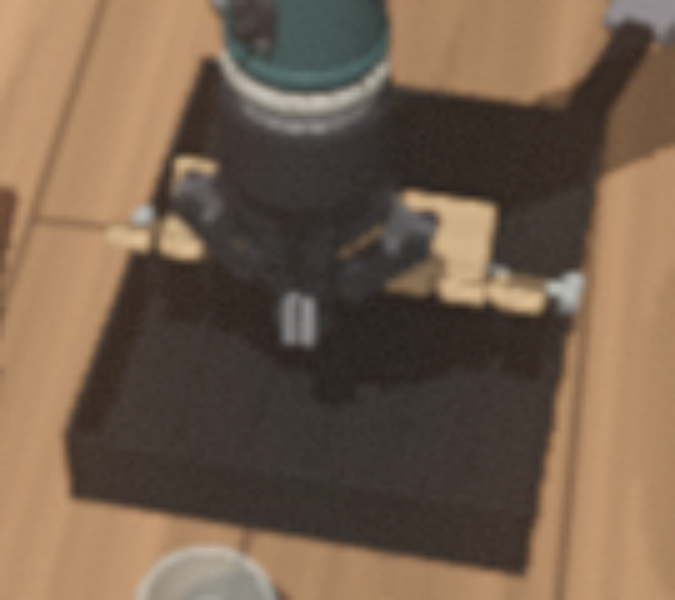

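The board held its angle. The fingertips (crop 298,330) are below and outside the free edge, so I push toward -y.

```bash
python3 -m crank '[{"grip":1,"delta_pos":[0,-0.25,-0.2],"yaw":0},{"grip":1,"delta_pos":[0,-0.25,0],"yaw":0},{"grip":1,"delta_pos":[0,-0.25,0],"yaw":0},{"grip":1,"delta_pos":[0,-0.25,0],"yaw":0},{"grip":1,"delta_pos":[0,-0.25,0],"yaw":0},{"grip":1,"delta_pos":[0,-0.25,0.05],"yaw":0},{"grip":1,"delta_pos":[-0.03,-0.25,0.05],"yaw":0},{"grip":1,"delta_pos":[-0.03,-0.25,0.05],"yaw":0}]'
python3 - <<'E'
from h import *
snap('side','side6.png');print(r.read_state()['position'],r.read_state()['ft_force'])
for n in ('lip_mid','board_mid'):print([(np.round(d['position'],3),d['conf']) for d in r.landmark_of('side',n)[:1]])
im=cv2.imread('pics/side6.png'); cv2.imwrite('pics/crop6.png',cv2.resize(im[125:250,195:330],None,fx=5,fy=4.8))
E
```

```text
time: 6.7
position: [0.5681, 0.003, 0.1501]
tcp_rot: [0.522, 0.48, -0.517, 0.48]
ft_force: [1.4, 4.0, 4.2]
finger_gap: 0.0
[5.67663610e-01 3.07679117e-04 1.50038020e-01] [1.02721734 2.76488613 3.42254876]
[(array([ 0.563, -0.039,  0.188]), 0.56)]
[(array([ 0.562, -0.045,  0.125]), 0.82)]
```

View pics/crop6.png

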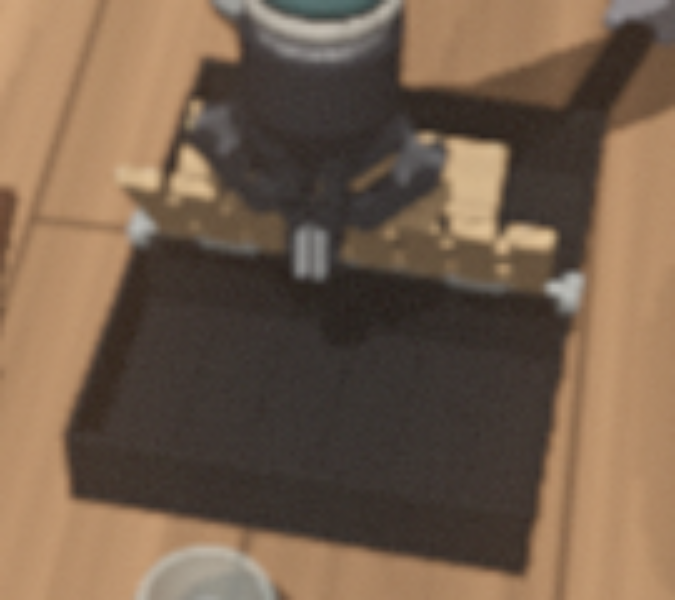

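Board at about 60°, finger behind its edge. Carrying on to upright and past it.

```bash
python3 -m crank '[{"grip":1,"delta_pos":[-0.02,-0.3,0.1],"yaw":0},{"grip":1,"delta_pos":[-0.02,-0.3,0.1],"yaw":0},{"grip":1,"delta_pos":[-0.02,-0.3,0.1],"yaw":0},{"grip":1,"delta_pos":[-0.02,-0.3,0.1],"yaw":0},{"grip":1,"delta_pos":[-0.02,-0.3,0.1],"yaw":0},{"grip":1,"delta_pos":[-0.02,-0.3,0.1],"yaw":0},{"grip":1,"delta_pos":[-0.02,-0.3,0.1],"yaw":0},{"grip":1,"delta_pos":[-0.02,-0.3,0],"yaw":0}]'
python3 -m crank '[{"grip":1,"delta_pos":[-0.02,-0.3,0],"yaw":0},{"grip":1,"delta_pos":[-0.02,-0.3,0],"yaw":0},{"grip":1,"delta_pos":[-0.02,-0.3,0],"yaw":0},{"grip":1,"delta_pos":[-0.02,-0.3,-0.05],"yaw":0}]'
python3 - <<'E'
from h import *
snap('side','side7.png');print(r.read_state()['position'],r.read_state()['ft_force'])
for n in ('lip_mid','board_mid'):print([(np.round(d['position'],3),d['conf']) for d in r.landmark_of('side',n)[:1]])
im=cv2.imread('pics/side7.png'); cv2.imwrite('pics/crop7.png',cv2.resize(im[105:250,195:330],None,fx=5,fy=4.1))
E
```

```text
time: 7.65
position: [0.5606, -0.0622, 0.1658]
tcp_rot: [-0.52, -0.479, 0.521, -0.478]
ft_force: [-0.4, 1.4, 0.6]
finger_gap: -0.0003
time: 8.05
position: [0.5592, -0.0918, 0.1644]
tcp_rot: [-0.52, -0.479, 0.521, -0.478]
ft_force: [0.4, 1.6, -1.0]
finger_gap: 0.0
[ 0.55903535 -0.09368211  0.16417104] [ 0.29694869  0.65042442 -0.74779923]
[(array([ 0.56 , -0.139,  0.185]), 0.92)]
[(array([ 0.558, -0.098,  0.132]), 0.58)]
```

View pics/crop7.png

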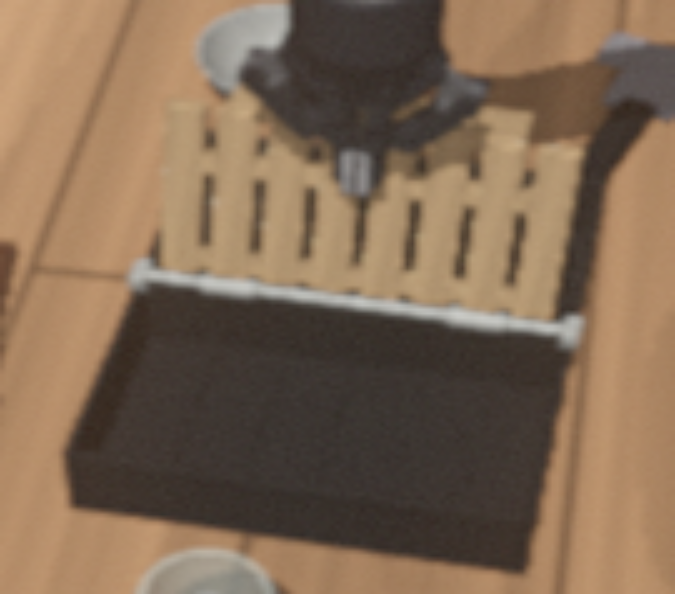

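Board at about 102°, fingertip on its underside (crop 355,180). Next I press over and down along the arc.

```bash
python3 -m crank '[{"grip":1,"delta_pos":[-0.02,-0.32,0],"yaw":0},{"grip":1,"delta_pos":[-0.02,-0.34,-0.14],"yaw":0},{"grip":1,"delta_pos":[-0.02,-0.34,-0.14],"yaw":0},{"grip":1,"delta_pos":[-0.02,-0.32,-0.2],"yaw":0},{"grip":1,"delta_pos":[-0.02,-0.32,-0.2],"yaw":0},{"grip":1,"delta_pos":[-0.02,-0.3,-0.2],"yaw":0},{"grip":1,"delta_pos":[-0.02,-0.24,-0.28],"yaw":0},{"grip":1,"delta_pos":[-0.02,-0.24,-0.28],"yaw":0}]'
python3 - <<'E'
from h import *
snap('side','side8.png');print(r.read_state()['position'],r.read_state()['ft_force'])
for n in ('lip_mid','board_mid'):print([(np.round(d['position'],3),d['conf']) for d in r.landmark_of('side',n)[:1]])
im=cv2.imread('pics/side8.png'); cv2.imwrite('pics/crop8.png',cv2.resize(im[105:250,195:330],None,fx=5,fy=4.1))
E
```

```text
time: 9.0
position: [0.5555, -0.1527, 0.128]
tcp_rot: [-0.521, -0.478, 0.521, -0.479]
ft_force: [0.1, 0.6, 0.7]
finger_gap: 0.0001
[ 0.55447759 -0.15375473  0.12687911] [-0.08461401 -1.18917457 -1.25774425]
[(array([ 0.553, -0.202,  0.121]), 0.97)]
[(array([ 0.557, -0.142,  0.103]), 0.81)]
```

View pics/crop8.png

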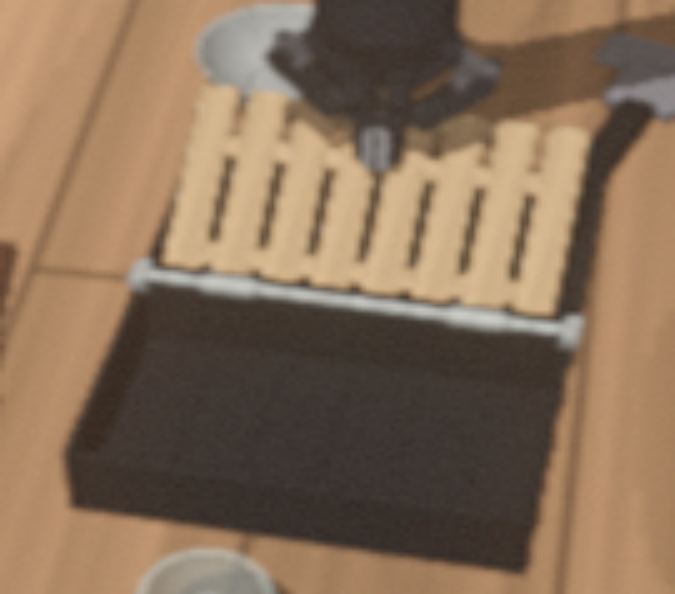

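About 148° now. Pressing down to flat.

```bash
python3 -m crank '[{"grip":1,"delta_pos":[-0.02,-0.2,-0.3],"yaw":0},{"grip":1,"delta_pos":[-0.02,-0.2,-0.32],"yaw":0},{"grip":1,"delta_pos":[-0.01,-0.16,-0.32],"yaw":0},{"grip":1,"delta_pos":[-0.01,-0.16,-0.32],"yaw":0},{"grip":1,"delta_pos":[0,-0.12,-0.32],"yaw":0},{"grip":1,"delta_pos":[0,-0.08,-0.32],"yaw":0},{"grip":1,"delta_pos":[0,-0.04,-0.24],"yaw":0},{"grip":1,"delta_pos":[0,0,-0.16],"yaw":0}]'
python3 - <<'E'
from h import *
snap('side','side9.png');print(r.read_state()['position'],r.read_state()['ft_force'])
for n in ('lip_mid','board_mid'):print([(np.round(d['position'],3),d['conf']) for d in r.landmark_of('side',n)[:1]])
im=cv2.imread('pics/side9.png'); cv2.imwrite('pics/crop9.png',cv2.resize(im[105:250,195:330],None,fx=5,fy=4.1))
E
```

```text
time: 9.95
position: [0.5537, -0.1761, 0.0703]
tcp_rot: [-0.52, -0.479, 0.521, -0.478]
ft_force: [-0.4, -0.2, 0.3]
finger_gap: -0.0
[ 0.55372889 -0.17601982  0.07030842] [ 0.23055863 -0.41415771 -0.13416501]
[(array([ 0.555, -0.213,  0.042]), 0.85)]
[(array([ 0.553, -0.152,  0.063]), 0.72)]
```

View pics/crop9.png

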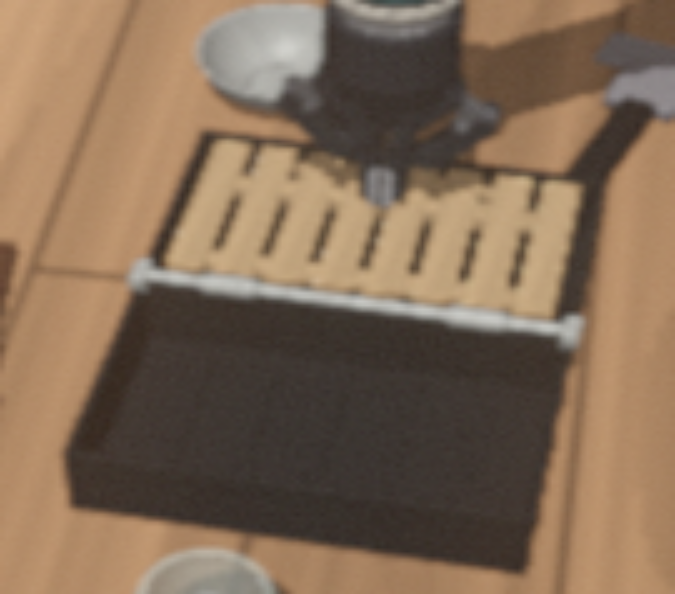

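Nearly flat, but the force hasn't risen yet. I'll press gently until it meets the stop.

```bash
python3 -m crank '[{"grip":1,"delta_pos":[0,0,-0.08],"yaw":0},{"grip":1,"delta_pos":[0,0,-0.08],"yaw":0}]'; python3 -m crank '[{"grip":1,"delta_pos":[0,0,-0.08],"yaw":0},{"grip":1,"delta_pos":[0,0,0],"yaw":0}]'
```

```text
time: 10.3
position: [0.5545, -0.1757, 0.0697]
tcp_rot: [0.521, 0.479, -0.52, 0.479]
ft_force: [-7.4, 2.1, 35.4]
finger_gap: -0.0001
time: 10.5
position: [0.5545, -0.1758, 0.0697]
tcp_rot: [0.521, 0.478, -0.52, 0.479]
ft_force: [-8.4, 2.5, 34.0]
finger_gap: -0.0003
```

It is on the stop: the force went to 35 N with no further travel, and the tip is at z = 69.7 mm. Retreating upwards.

```bash
python3 -m crank '[{"grip":1,"delta_pos":[0,0,0.4],"yaw":0},{"grip":1,"delta_pos":[0,0,0.8],"yaw":0},{"grip":1,"delta_pos":[0,0,1],"yaw":0},{"grip":1,"delta_pos":[0,0,1],"yaw":0},{"grip":1,"delta_pos":[0,0,1],"yaw":0},{"grip":1,"delta_pos":[0,0,1],"yaw":0},{"grip":1,"delta_pos":[0,0,0.5],"yaw":0},{"grip":1,"delta_pos":[0,0,0],"yaw":0}]'
python3 - <<'E'
from h import *
for cam in ('side','scene'):
  snap(cam,cam+'10.png')
  for n in ('lip_mid','board_mid','key_bowl','hook_jar','ice_scraper','shoehorn'):print(cam,n,[(np.round(d['position'],3),round(d['conf'],2)) for d in r.landmark_of(cam,n)[:1]])
print(r.read_state()['position'],r.read_state()['ft_force'])
im=cv2.imread('pics/side10.png'); cv2.imwrite('pics/crop10.png',cv2.resize(im[90:290,170:350],None,fx=4,fy=3))
E
```

```text
time: 11.3
position: [0.5553, -0.176, 0.2093]
tcp_rot: [0.521, 0.477, -0.52, 0.48]
ft_force: [-0.7, 0.2, 0.1]
finger_gap: 0.0
side lip_mid [(array([ 0.555, -0.212,  0.039]), 0.59)]
side board_mid [(array([ 0.556, -0.154,  0.064]), 0.66)]
side key_bowl [(array([ 0.64 , -0.356,  0.002]), 0.97)]
side hook_jar [(array([ 0.596,  0.182, -0.001]), 0.8)]
side ice_scraper [(array([ 0.414, -0.35 ,  0.003]), 0.78)]
side shoehorn [(array([ 0.772, -0.057, -0.003]), 0.95)]
scene lip_mid [(array([ 0.552, -0.214,  0.04 ]), 0.57)]
scene board_mid [(array([ 0.549, -0.153,  0.069]), 0.57)]
scene key_bowl [(array([ 0.64 , -0.363, -0.002]), 0.87)]
scene hook_jar [(array([0.594, 0.18 , 0.001]), 0.94)]
scene ice_scraper [(array([ 0.412, -0.351,  0.001]), 0.78)]
scene shoehorn [(array([ 0.773, -0.055,  0.001]), 0.96)]
[ 0.55399715 -0.1757486   0.20746355] [-0.8797148  -0.61767859  0.00942911]
```

View pics/crop10.png

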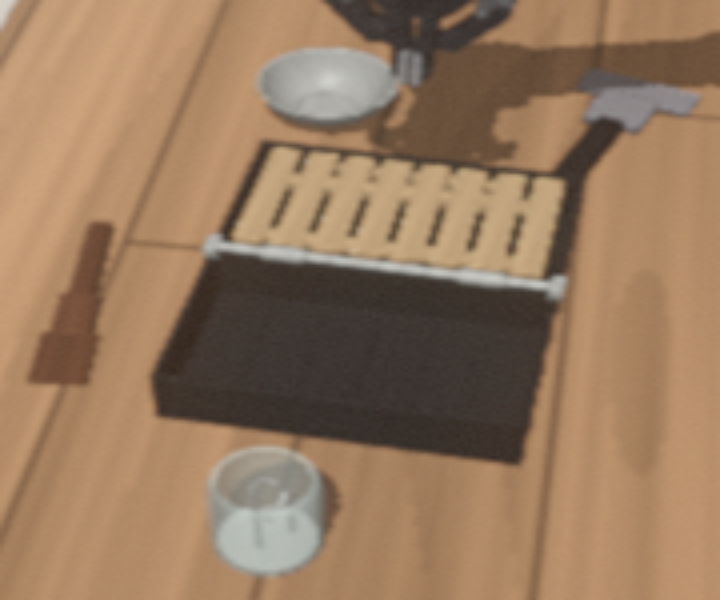

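The picture shows the board flat over the -y well, the +y well open (crop 350,345), the gripper clear, and the bowl, jar, scraper and shoehorn where they were.

```bash
python3 -c "
from rig import r
print(r.sign_off())"
```

```text
the job is handed in; nothing more can be done
None
```

The drip board now lies flat over the -y well, the +y well is open, and the job is handed in (no verdict is reported). It took about 11.5 s of the 45 s allowed.

- **How it moved:** I kept the fingers shut throughout, so nothing could be pinched. They pushed the lip's outer face until the board stood at about 45°. Then they went under the free edge, pushed it past upright and pressed it down.
- **End stop:** the force rose to about 35 N with no further travel, with the fingertip at z = 69.7 mm against the expected 70 mm.
- **Final check:** after backing off, the networks put the lip in the -y well at z ≈ 0.04 m and the board centre at z ≈ 0.064–0.069 m, about level with the spine.
- **Other things:** the bowl, jar, scraper and shoehorn all read within 2 mm of where they started, seen from the same camera. The two cameras disagree by up to 7 mm on the bowl and the board, as they did for the bowl before I moved anything.
- **Networks' errors:** in the first scene picture they misplaced the tray and the lip. I used the side camera's readings and my own check of the spine line instead.

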